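Swing the inspection head over the board and stop it with its sprung bumpers

TASK

Push the heavy inspection head round on its column until its lens is straight over the middle of the circuit board in the nest, and leave it there, let go and standing still, for at least five seconds. It coasts on almost frictionless bearings and its springy side bumpers bounce it off anything it runs into, so push it with one bumper, then ease it to a stop on the other. Touch the head nowhere but on these two rounded bumpers, without a hard bump, and never let it swing into its end stops.

Things in the scene. Friction and masses are not known exactly. Their poses are not given: they have to be found in the camera images.
- head: swinging head: steel box beam with dark glass top and rounded glass nose, 120 mm wide, 100 to 172 mm high, not to be touched except on its bumpers. Origin on the bench under the lens; own +x points back to its vertical swing axis, 340 mm off. Reaches from own x = -60 mm (nose) to 400 mm. Lens barrel below it, 92 mm across. Total 5.5 kg, inertia 0.24 kg m2 about the axis (true up to a third off).
- bumper_left (a point): middle of the face of the head's bumper on the robot's left (own y = +88 mm, own x = 50 mm, 140 mm above the bench; axes as the head's), as unpressed. Black round bar lying along the beam's side, 100 mm long, 52 mm thick, standing 28 mm out of the side. It gives straight into the side on a spring: 60 N/m, damping 0.7 N s/m, 25 mm travel, then solid. Push here to swing the head to the right.
- bumper_right (a point): the same on the robot's right side (own y = -88 mm), same size and spring. The head rebounds from a hand held still here with about 0.9 of its speed; yield with it to take its speed away. Its reach from the swing axis is 290 mm.
- column: fixed column (72 mm across) with cream foot (150 mm) carrying the head. Origin on the bench 250 mm in front of the swing axis; own +x points to the axis. Swing angle = head yaw minus column yaw (growing: head goes to the robot's right): starts at -0.65 to -0.4 rad, board at 0.1 to 0.5, end stops at 0.85 either way, past 0.80 counts as hit. Damping 0.012 N m s/rad, dry friction 0.0006 N m.
- lens (a point): lens centre under the head, 340 mm from the swing axis, 73 mm above the bench; axes as the head's.
- board (a point): middle of the green circuit board, 24 mm above the bench, in a fixed grey nest (140 x 110 x 22 mm, corner posts to 33 mm) on a flat rail running out radially from the column's cream foot. Own +x points along the rail to the swing axis, 340 mm away (the column's middle, beyond the robot's work area); when the lens is straight above it their axes agree.

How it is judged:
On the way:
1. the head stands still over the board, let go, for 5 s (horizontal distance between lens and board below 0.03 m and angular speed of head below 0.03 rad/s and contact force between the fingers and head below 0.3 N), for 5 s.
At the end, for the whole second after the job is handed in: the lens is within 30 mm (0.09 rad of swing) of straight over the middle of the board, the head turns at less than 0.03 rad/s, and nobody touches it (horizontal distance between lens and board below 0.03 m and angular speed of head below 0.03 rad/s).
It fails at once if the head is swung into an end stop (beyond 0.80 rad either way) (angle between the x axis of head and the x axis of column, either way round above 0.8 rad).
It fails at once if the head is touched elsewhere than on its bumpers (over 2 N) (contact force between any of the fingers, the arm and head_c0 above 2 N or contact force between any of the fingers, the arm and head_c1 above 2 N or contact force between any of the fingers, the arm and head_c2 above 2 N or contact force between any of the fingers, the arm and head_c3 above 2 N or contact force between any of the fingers, the arm and head_c4 above 2 N).
It fails at once if the head bumps hard into the hand (over 12 N) (contact force between any of the fingers, the arm and head above 12 N).
It also fails if it takes over 51 s, if anything falls off the work surface, if the arm or the gripper's body presses on something with over 40 N, if the wrist force passes 120 N, or if a joint passes its speed limit or range.

ROBOT

A 6-joint arm with a two-finger parallel gripper is mounted at the origin on the work surface. World frame = base frame: x ahead of the robot, y to its left, z up, the work surface at z = 0. Lengths are in m, angles in rad, forces in N, time in s.
With the tool pointing down it reaches from about 0.375 to 0.975 m from the base axis. Payload 3.8 kg.
Tool frame: the origin (TCP) lies at the centre of the arm's flange, where the gripper is bolted on; the fingertips stand 173 mm ahead of it and the grasp point (between the pads) lies 155 mm ahead of it (bot.tip_reach is the distance from the TCP to the fingertips, in m); z points along the fingers, y is the line along which they close (so a half turn about z gives the same grasp; the last joint's range is limited). The gripper opens to 85 mm and grips with 20 to 120 N. Pads are 22 mm wide; open, the fingers measure 114 mm over their backs; the gripper's body (76 mm by 85 mm) begins 54 mm behind the grasp point. The pads swing forward as they close: fully open they stand 13 mm farther back than shut.
Start: joints at [-1.184, 0.264, 1.604, -0, 1.274, -0.037], TCP at [0.278, -0.615, 0.405] pointing down, gripper open.
Joint ranges: [-2.63, 2.63], [-0.94, 2.18], [0.31, 2.57], [-1.31, 4.45], [0, 2.66], [-2.55, 2.55]. Speed limits (rad/s): [2.57, 2.57, 3.14, 3.14, 3.14, 3.14].

INTERFACE

Orientations are given as a rotation vector (axis times angle).
In Python, from workcell import bot gives the robot as it stands.
- The arm moves only by the tool drive_tool, never from a script. Its arguments are lists of equal length, an entry for each row: "claw": the finger opening in mm, from 0 to 85.4; "slide": the shift along the world's x, y, z each as a share of 0.5 m, from -1 to 1, a list of three; "yaw": the turn about the world's z as a share of 180 degrees, from -1 to 1. A call has 1 to 8 rows; each row is the pose to reach, as a shift and turn from the pose commanded when the call began, turning the shorter way round; what a row does not reach only later rows make up. A row lasts 1/12 s, in which the tool goes at most 41.7 mm and 7.16 degrees, less where a joint would pass 70% of its speed; a pose out of reach is approached as far as the arm can. A call with a number of a shift or a turn outside -1 to 1 is refused whole. A call with a gripper value outside its range is refused whole. The fingers move at their own pace and stop on an object; "newtons" is the grip in N (left out, the last holds). Time passes only in rows, so rows that repeat a pose let the fingers close. It gives the time, the measured TCP pose, the force, the opening and the grip force at its end, in the units of the state.
- bot.read_state(): the state, without advancing time (a new reading comes with each control period).
- bot.read_camera(name): name is "side" or "top" or "wrist"; returns a dict with "color" (384x512x3 uint8, red, green, blue), "depth" (384x512 float32, m along the optical axis (not along the pixel's ray), 0 where there is no reading), "mtx" (3x3 intrinsics, pixels), "k1" (the pictures are not rectified: a ray, as slopes to the right and down, at radius r is drawn at 1 + k1 r^2 times it, then the intrinsics apply), "eye" and "rotation" of the camera in the world. Camera axes: x right, y up, looking along -z (the intrinsics and any distortion apply to the point x, -y, -z); pixel columns grow to the right and rows downward; lengths in m; the calibration is good to about 2 mm. A picture is of the moment at which its call begins.
- bot.finish_job(): hands the job in; it is judged then, once.
The state is a dict: "time": time; "q": joint angles; "joint_vel": joint speeds; "joint_torque": joint torques, N m; "tool_pos": TCP position; "tcp_rot": TCP orientation; "wrist_force": force on the tool from outside, world axes, zero at the start; "torque": the same for the moment, N m; "width": opening from 0.0 (shut) to 1.0 (fully open); "grip_force": force on a finger pad.
Only numpy, scipy, OpenCV 4.12 (cv2) and the standard library are available. Lean on these libraries where they do the work, as an engineer would, in place of code of your own. Each camera call takes 0.05 s, during which the arm holds its last target. There are 200 camera calls.

## Working session

There is one attempt and no reset: what is moved stays moved. The work goes in short steps, Python scripts to look and compute and a tool call to move; the robot and the scene stay as the last step left them, time stands still between calls to the robot, and variables do not carry over. Pictures are saved under pics/ and viewed, at most 10 in all, crops included, and the job is handed in when it is done.

Besides the shell and the picture viewer there is one more tool, called after ">>>" in YAML: its name, and indented under it one key for each argument. drive_tool: Moves the arm, as the interface text tells. Shift numbers are shares of 0.5 m and turn numbers shares of 180 degrees, none past 1 either way. Its arguments: {"type":"object","properties":{"claw":{"type":"array","items":{"type":"number"}},"slide":{"type":"array","items":{"type":"array","items":{"type":"number"}}},"yaw":{"type":"array","items":{"type":"number"}},"newtons":{"type":"number"}},"required":["claw","slide","yaw"]}

```bash
ls; mkdir -p pics; cat > h.py <<'E'
import numpy as np, cv2
from workcell import bot
def cam(n): return bot.read_camera(n)
def rays(c,uv):
    m=c["mtx"];uv=np.atleast_2d(uv).astype(float)
    d=np.c_[(uv[:,0]-m[0,2])/m[0,0],(uv[:,1]-m[1,2])/m[1,1]]
    s=d.copy()
    for _ in range(20): s=d/(1+c["k1"]*(s**2).sum(1,keepdims=True))
    return np.c_[s[:,0],-s[:,1],-np.ones(len(s))]
def plane(c,uv,z):
    r=rays(c,uv)@np.array(c["rotation"]).T; e=np.array(c["eye"])
    return e+r*((z-e[2])/r[:,2])[:,None]
def depthpts(c,uv):
    uv=np.atleast_2d(uv).astype(int); z=c["depth"][uv[:,1],uv[:,0]]
    return np.array(c["eye"])+(rays(c,uv)*z[:,None])@np.array(c["rotation"]).T
E
python3 - <<'E'
from h import *
for n in ("top","side"):
    c=cam(n); cv2.imwrite(f"pics/{n}0.png",c["color"][:,:,::-1]); print(n,c["eye"],c["rotation"],c["mtx"],c["k1"])
    np.savez(f"{n}0.npz",**c)
print(bot.read_state())
E
```

```text
pics
top [0.45731405 0.02219075 0.74359839] [ 0.07035431 -0.08341781 -1.57189433] [[448.62731503   0.         254.01037562]
 [  0.         448.62731503 192.29147279]
 [  0.           0.           1.        ]] -0.07823286803449604
side [ 0.58083451 -0.1733934   0.71883731] [0.28157985 0.04625164 0.31812167] [[416.54653181   0.         256.95754462]
 [  0.         416.54653181 200.8363844 ]
 [  0.           0.           1.        ]] -0.11125631245246334
{'time': 0.1, 'q': array([-1.18387230e+00,  2.64736125e-01,  1.60527431e+00,  1.54958186e-05,
        1.27368209e+00, -3.68968062e-02]), 'joint_vel': array([ 0.00096352, -0.00121033, -0.00354147, -0.00156454, -0.00118909,
       -0.00083079]), 'joint_torque': array([ 2.04194130e-04, -5.16705287e+01, -3.68590415e+01, -9.63242815e-05,
        6.20856692e-03,  1.92137276e-05]), 'tool_pos': array([ 0.27747718, -0.6149914 ,  0.40342693]), 'tcp_rot': array([-3.06929540e+00, -6.60322340e-01,  5.51060681e-04]), 'wrist_force': array([-0.61602156, -0.15313846, -0.60298646]), 'torque': array([ 0.0384653 , -0.00455198, -0.02176279]), 'grip_force': 0.0, 'width': 0.999125749250588}
```

View pics/top0.png

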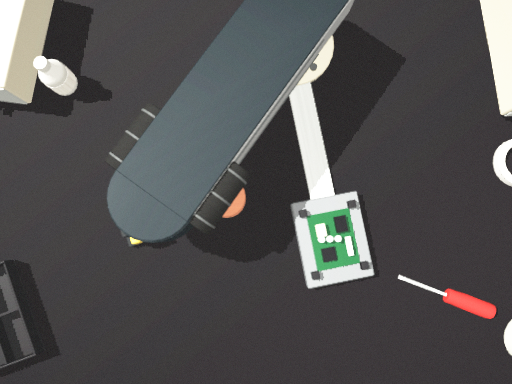

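View pics/side0.png

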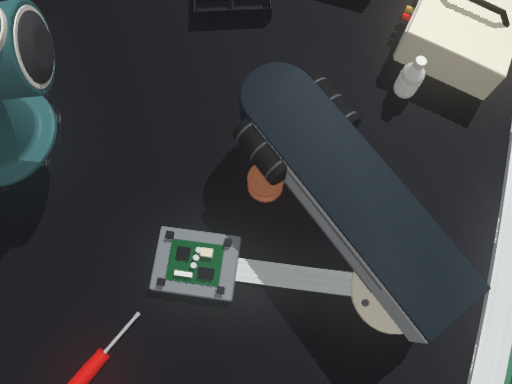

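```bash
sed -i 's/np.array(c\["rotation"\])/cv2.Rodrigues(np.array(c["rotation"],float))[0]/' h.py
python3 - <<'E'
from h import *
uu,vv=np.meshgrid(np.arange(512),np.arange(384)); uv=np.c_[uu.ravel(),vv.ravel()]
for n in ("top","side"):
    c=dict(np.load(f"{n}0.npz")); P=depthpts(c,uv); ok=c["depth"].ravel()>0
    print(n,"depth ok",ok.mean())
    m=ok&(abs(P[:,2]-.172)<.008)&(P[:,0]>.35)&(abs(P[:,1])<.4)
    mm=(m.reshape(384,512)*255).astype(np.uint8)
    k,lab,st,ce=cv2.connectedComponentsWithStats(mm); i=1+st[1:,4].argmax(); print("top comp",st[i])
    q=P[lab.ravel()==i][:,:2].astype(np.float32)
    (cx,cy),wh,a=cv2.minAreaRect(q); print("rect",cx,cy,wh,a, "z",np.median(P[lab.ravel()==i][:,2]))
    print(cv2.boxPoints(((cx,cy),wh,a)))
    hsv=cv2.cvtColor(c["color"],cv2.COLOR_RGB2HSV)
    g=cv2.inRange(hsv,(50,120,40),(80,255,255)); k,lab,st,ce=cv2.connectedComponentsWithStats(g)
    for i in range(1,k):
        if st[i,4]>500:
            ct=np.argwhere(lab==i)[:,::-1]; w=plane(c,ct,.024)[:,:2].astype(np.float32); r=cv2.minAreaRect(w); print("green",st[i],r, 'z',np.median(P[lab.ravel()==i][:,2]))
    # orange
    o=cv2.inRange(hsv,(3,110,90),(14,255,255)); k,lab,st,ce=cv2.connectedComponentsWithStats(o)
    for i in range(1,k):
        if st[i,4]>150: s=P[lab.ravel()==i]; print("orange",st[i],s.min(0),s.max(0),np.median(s,0))
    # anything else tall in work area
    cr=cv2.inRange(hsv,(15,15,150),(35,110,255)); 
    k,lab,st,ce=cv2.connectedComponentsWithStats(cr)
    for i in range(1,k):
        if st[i,4]>300: s=P[lab.ravel()==i]; print("cream",st[i],np.median(s,0),s.min(0),s.max(0))
E
```

```text
top depth ok 0.9962158203125
top comp [  107     0   243   243 25134]
rect 0.6391823887825012 0.0630774199962616 (0.14451712369918823, 0.4311002194881439) 56.90010070800781 z 0.17054361506713372
[[ 0.41915137  0.12025702]
 [ 0.7802925  -0.11516702]
 [ 0.8592134   0.00589782]
 [ 0.49807227  0.24132186]]
green [ 308  209   51   62 1408] ((0.45271655917167664, -0.11041023582220078), (0.08775221556425095, 0.06793870776891708), 10.669265747070312) z 0.022562770564877654
orange [222 188  24  30 340] [0.45731405 0.02219075 0.00172237] [0.53325383 0.0671477  0.74359839] [0.50489119 0.04303214 0.04064   ]
cream [   0    0   54  103 2949] [0.76109721 0.38618149 0.05515955] [ 0.45731405  0.02219075 -0.00207398] [0.87232283 0.40781628 0.74359839]
cream [ 480    0   32   56 1187] [ 0.8155288  -0.39573479  0.05128349] [ 0.45731405 -0.40325278 -0.00344136] [0.87358631 0.02219075 0.74359839]
cream [296  35  38  51 633] [ 0.74890913 -0.09735819  0.01082486] [ 0.45731405 -0.12123452 -0.00151166] [0.79992812 0.02219075 0.74359839]
cream [ 49  64  29  32 422] [0.70723543 0.32453307 0.03314925] [0.457314
[... 257 characters left out ...]
7
[[ 0.41631687  0.1155638 ]
 [ 0.79159105 -0.14627174]
 [ 0.87833357 -0.02194851]
 [ 0.5030594   0.23988703]]
green [ 166  239   57   47 1060] ((0.45037975907325745, -0.11521152406930923), (0.08794427663087845, 0.06755204498767853), 10.947759628295898) z 0.02495570680578102
orange [247 165  37  37 787] [ 0.48709289 -0.1733934  -0.00113544] [0.58083451 0.0747144  0.71883731] [0.51605703 0.04236856 0.04212365]
cream [ 407    0  105   78 5368] [0.79555526 0.43707707 0.09579311] [ 0.58083451 -0.1733934  -0.00258553] [0.92952313 0.55803092 0.71883731]
cream [ 352  273   50   61 1135] [ 0.75536544 -0.09846723  0.01277982] [ 0.58083451 -0.1733934   0.00841034] [ 0.81283135 -0.04720774  0.71883731]
```

```bash
cat >> h.py <<'E'
AX=np.array([.7855,-.049])
uu,vv=np.meshgrid(np.arange(512),np.arange(384)); UV=np.c_[uu.ravel(),vv.ravel()]
def head(c,ax=None,r0=.06,r1=.21):
    """yaw of the beam (lens->axis), from top-face points between bumpers and axis"""
    ax=AX if ax is None else ax
    P=depthpts(c,UV); m=(c["depth"].ravel()>0)&(abs(P[:,2]-.171)<.006)&(np.hypot(*(P[:,:2]-ax).T)<.45)
    mm=cv2.erode((m.reshape(384,512)*255).astype(np.uint8),np.ones((3,3)))
    k,lab,st,ce=cv2.connectedComponentsWithStats(mm); i=1+st[1:,4].argmax()
    q=P[lab.ravel()==i][:,:2]; y=-.3; 
    for _ in range(8):
        u=np.array([np.cos(y),np.sin(y)]); n=np.array([-u[1],u[0]]); a=-(q-ax)@u; b=(q-ax)@n
        s=(a>r0)&(a<r1)
        bs=np.arange(r0,r1,.01); mid=[];aa=[];wd=[]
        for t in bs:
            w=b[s&(a>=t)&(a<t+.01)]
            if len(w)>20: l,h=np.percentile(w,[1,99]); mid.append((l+h)/2);wd.append(h-l);aa.append(t+.005)
        y-=np.sum(np.array(mid)*aa)/np.sum(np.square(aa))
    f=np.polyfit(aa,mid,1)
    return y,dict(nose=a.max(),width=np.median(wd),fit=f,n=len(aa))
E
python3 - <<'E'
from h import *
for n in ("top","side"):
    c=dict(np.load(f"{n}0.npz")); print(n,head(c))
    # nest & rail: light grey pixels near board on z=.022
    P=depthpts(c,UV); r=P[:,:2]-[.4515,-.1128]
    g=c["color"].reshape(-1,3).astype(int); m=(g.min(1)>100)&(abs(P[:,2]-.022)<.008)&(np.hypot(*r.T)<.1)
    print("nest",cv2.minAreaRect(P[m][:,:2].astype(np.float32)))
    rl=(g.min(1)>100)&(P[:,2]<.02)&(P[:,0]>.54)&(P[:,0]<.66)&(abs(P[:,1]+.08)<.06)
    q=P[rl][:,:2]; f=np.polyfit(q[:,0],q[:,1],1); print("rail",f,np.arctan(f[0]),"z",np.median(P[rl][:,2]), "at axis x",np.polyval(f,.7855))
E
```

```text
top (np.float64(-0.6295564606462343), {'nose': np.float64(0.39632224788647336), 'width': np.float64(0.10974091101946326), 'fit': array([-0.01273776,  0.00189572]), 'n': 15})
nest ((0.4525524973869324, -0.10993175208568573), (0.13937759399414062, 0.11094566434621811), 10.822370529174805)
rail [ 0.18907433 -0.19549804] 0.18686837730235611 z 0.0065936616913641055 at axis x -0.04698015616988627
side (np.float64(-0.5913874638968858), {'nose': np.float64(0.39374149784494783), 'width': np.float64(0.11129752193684957), 'fit': array([ 0.02771997, -0.00412548]), 'n': 15})
nest ((0.45147451758384705, -0.1145050898194313), (0.14049802720546722, 0.10924766212701797), 10.77514934539795)
rail [ 0.19021804 -0.20115818] 0.18797238369786975 z 0.008798824447783016 at axis x -0.051741908358164695
```

>>> drive_tool:
  claw: [0, 0, 0, 0, 0, 0, 0, 0]
  slide:
    - [0.27, 0.6, 0]
    - [0.27, 0.6, 0]
    - [0.27, 0.6, 0]
    - [0.27, 0.6, 0]
    - [0.27, 0.6, 0]
    - [0.27, 0.6, 0]
    - [0.27, 0.6, 0]
    - [0.27, 0.6, 0]
  yaw: [0.19, 0.19, 0.19, 0.19, 0.19, 0.19, 0.19, 0.19]

```text
time: 0.77
tool_pos: [0.4128, -0.3129, 0.4043]
tcp_rot: [-2.741, -1.534, -0.0]
wrist_force: [1.0, -0.6, 0.0]
width: 0.001
grip_force: 0.0
```

>>> drive_tool:
  claw: [0, 0, 0, 0, 0, 0, 0, 0]
  slide:
    - [0.27, 0.6, 0]
    - [0.27, 0.6, 0]
    - [0.27, 0.6, 0]
    - [0.27, 0.6, 0]
    - [0.27, 0.6, 0]
    - [0.27, 0.6, 0]
    - [0.27, 0.6, 0]
    - [0.27, 0.6, 0]
  yaw: [0, 0, 0, 0, 0, 0, 0, 0]

```text
time: 1.43
tool_pos: [0.5479, -0.0128, 0.4044]
tcp_rot: [-2.74, -1.535, 0.0]
wrist_force: [-0.7, -1.2, 0.7]
width: -0.005
grip_force: 0.0
```

>>> drive_tool:
  claw: [0, 0, 0, 0, 0, 0, 0, 0]
  slide:
    - [0.15, 0.476, 0]
    - [0.15, 0.476, 0]
    - [0.15, 0.476, 0]
    - [0.15, 0.476, 0]
    - [0.15, 0.476, 0]
    - [0.15, 0.476, 0]
    - [0.15, 0.476, 0]
    - [0.15, 0.476, 0]
  yaw: [0, 0, 0, 0, 0, 0, 0, 0]

```text
time: 2.1
tool_pos: [0.6225, 0.2251, 0.4034]
tcp_rot: [-2.738, -1.54, 0.003]
wrist_force: [-0.5, -0.8, -0.1]
width: 0.0
grip_force: 0.0
```

>>> drive_tool:
  claw: [0, 0, 0, 0]
  slide:
    - [0, 0, -0.08]
    - [0, 0, -0.15]
    - [0, 0, -0.22]
    - [0, 0, -0.22]
  yaw: [0, 0, 0, 0]

```text
time: 2.43
tool_pos: [0.6186, 0.2201, 0.2856]
tcp_rot: [-2.74, -1.532, 0.024]
wrist_force: [-2.3, -0.3, -2.1]
width: -0.002
grip_force: 0.0
```

```bash
cat >> h.py <<'E'
AXC={"top":np.array([.7865,-.0466]),"side":np.array([.7850,-.0513])}
def snap(n,f=None):
    c=cam(n)
    if f: cv2.imwrite(f"pics/{f}.png",c["color"][:,:,::-1])
    return c
E
python3 - <<'E'
from h import *
for n in ("top","side"): c=snap(n,n+"1"); y,d=head(c,AXC[n]); print(n,y,d)
s=bot.read_state(); print(s["time"],s["tool_pos"])
a=cv2.imread("pics/top1.png")[:260,:300]; b=cv2.imread("pics/side1.png")[0:260,200:512]
cv2.imwrite("pics/m1.png",np.hstack([cv2.resize(a,None,fx=1.3,fy=1.3),cv2.resize(b,None,fx=1.3,fy=1.3)]))
E
```

```text
top -0.6122913206822844 {'nose': np.float64(0.39522188680356907), 'width': np.float64(0.10984350850090616), 'fit': array([ 0.00507096, -0.0007547 ]), 'n': 15}
side -0.6056295534899115 {'nose': np.float64(0.3959257003161391), 'width': np.float64(0.11109880187647833), 'fit': array([ 0.01174993, -0.00174871]), 'n': 15}
2.5333 [0.62162838 0.22127438 0.2930606 ]
```

View pics/m1.png

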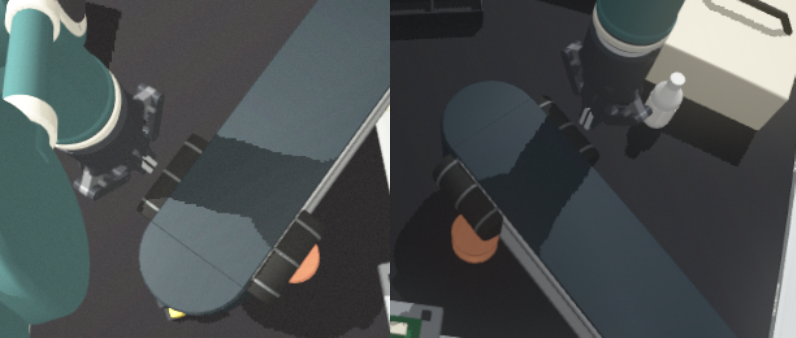

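>>> drive_tool:
  claw: [0, 0, 0, 0, 0, 0, 0, 0]
  slide:
    - [-0.0057, -0.0082, -0.22]
    - [-0.0115, -0.0164, 0]
    - [-0.0138, -0.0197, 0]
    - [-0.016, -0.023, 0]
    - [-0.0183, -0.0262, 0]
    - [-0.0206, -0.0295, 0]
    - [-0.0229, -0.0328, 0]
    - [-0.0252, -0.0361, 0]
  yaw: [0, 0, 0, 0, 0, 0, 0, 0]

```text
time: 3.2
tool_pos: [0.6097, 0.2045, 0.2965]
tcp_rot: [2.741, 1.534, 0.005]
wrist_force: [0.5, 0.4, 0.2]
width: 0.004
grip_force: 0.0
```

```bash
python3 - <<'E'
from h import *
for n in ("top","side"): y,d=head(cam(n),AXC[n]); print(n,y)
s=bot.read_state(); print(s["time"],s["tool_pos"],s["wrist_force"])
E
```

```text
top -0.6128911714313536
side -0.6066212641626499
3.3 [0.60949636 0.20439588 0.29558225] [-0.58483687 -0.12819683  0.45385273]
```

>>> drive_tool:
  claw: [0, 0, 0, 0, 0, 0, 0, 0]
  slide:
    - [-0.0023, -0.0033, 0]
    - [-0.0046, -0.0066, 0]
    - [-0.0069, -0.0098, 0]
    - [-0.0092, -0.0131, 0]
    - [-0.0115, -0.0164, 0]
    - [-0.0138, -0.0197, 0]
    - [-0.016, -0.023, 0]
    - [-0.0183, -0.0262, 0]
  yaw: [0, 0, 0, 0, 0, 0, 0, 0]

```text
time: 3.97
tool_pos: [0.6007, 0.1914, 0.2946]
tcp_rot: [-2.741, -1.535, 0.0]
wrist_force: [0.5, 0.3, -0.2]
width: -0.004
grip_force: 0.2
```

>>> drive_tool:
  claw: [0, 0, 0, 0, 0, 0, 0, 0]
  slide:
    - [-0.0023, -0.0033, 0]
    - [-0.0046, -0.0066, 0]
    - [-0.0069, -0.0098, 0]
    - [-0.0092, -0.0131, 0]
    - [-0.0115, -0.0164, 0]
    - [-0.0138, -0.0197, 0]
    - [-0.016, -0.023, 0]
    - [-0.0183, -0.0262, 0]
  yaw: [0, 0, 0, 0, 0, 0, 0, 0]

```text
time: 4.63
tool_pos: [0.5916, 0.1782, 0.2947]
tcp_rot: [2.741, 1.534, -0.0]
wrist_force: [0.1, 0.6, -0.9]
width: 0.0
grip_force: 0.0
```

```bash
python3 - <<'E'
from h import *
for n in ("top","side"): t=bot.read_state()["time"];y,d=head(cam(n),AXC[n]); print(n,t,y)
s=bot.read_state(); print(s["time"],s["tool_pos"],s["wrist_force"])
E
```

```text
top 4.6333 -0.504440991748027
side 4.6833 -0.4890153041977025
4.7333 [0.59149406 0.17818638 0.29468431] [-0.44176998  0.33132537  0.46010222]
```

>>> drive_tool:
  claw: [0, 0, 0, 0, 0, 0, 0, 0]
  slide:
    - [0, 0, 0.08]
    - [0, 0, 0.16]
    - [0, 0, 0.18]
    - [-0.017, -0.078, 0.18]
    - [-0.034, -0.156, 0.18]
    - [-0.051, -0.234, 0.18]
    - [-0.068, -0.312, 0.18]
    - [-0.085, -0.39, 0.18]
  yaw: [0, 0, 0, 0.03, 0.06, 0.09, 0.12, 0.15]

```text
time: 5.4
tool_pos: [0.5486, -0.0179, 0.3851]
tcp_rot: [2.301, 2.138, 0.001]
wrist_force: [0.1, -0.2, 0.2]
width: -0.001
grip_force: 0.0
```

>>> drive_tool:
  claw: [0, 0, 0, 0, 0, 0]
  slide:
    - [-0.017, -0.078, 0]
    - [-0.034, -0.156, 0]
    - [-0.051, -0.234, 0]
    - [-0.068, -0.312, 0]
    - [-0.079, -0.357, 0]
    - [-0.079, -0.357, 0]
  yaw: [0.03, 0.06, 0.07, 0.07, 0.07, 0.07]

```text
time: 5.9
tool_pos: [0.5087, -0.199, 0.3851]
tcp_rot: [2.063, 2.366, -0.002]
wrist_force: [-0.5, 0.3, -0.1]
width: -0.001
grip_force: 0.0
```

```bash
python3 - <<'E'
from h import *
for n in ("top","side"): t=bot.read_state()["time"];y,d=head(snap(n,n+"2"),AXC[n]); print(n,t,y,d)
s=bot.read_state(); print(s["time"],s["tool_pos"],s["tcp_rot"],s["wrist_force"])
E
```

```text
top 5.9 -0.31903633175122215 {'nose': np.float64(0.39594768428424065), 'width': np.float64(0.10917710654827942), 'fit': array([ 0.00617632, -0.0009192 ]), 'n': 15}
side 5.95 -0.30424291669479914 {'nose': np.float64(0.39469472336792877), 'width': np.float64(0.11111056426085553), 'fit': array([ 0.0048359 , -0.00071971]), 'n': 15}
6.0 [ 0.50944444 -0.19589487  0.38481825] [2.06232329e+00 2.36970874e+00 9.18848159e-04] [-0.14248318 -0.38870073  0.20689269]
```

>>> drive_tool:
  claw: [0, 0, 0, 0, 0, 0, 0, 0]
  slide:
    - [0, 0, -0.05]
    - [0, 0, -0.1]
    - [0, 0, -0.15]
    - [0, 0, -0.18]
    - [0, 0, -0.18]
    - [0, 0, -0.18]
    - [0, 0, -0.18]
    - [0, 0, -0.18]
  yaw: [0, 0, 0, 0, 0, 0, 0, 0]

```text
time: 6.67
tool_pos: [0.5107, -0.1949, 0.2966]
tcp_rot: [2.056, 2.371, 0.002]
wrist_force: [-0.4, 0.4, 0.1]
width: -0.0
grip_force: 0.0
```

>>> drive_tool:
  claw: [0, 0, 0, 0, 0, 0]
  slide:
    - [0, 0, 0]
    - [0, 0, 0]
    - [0, 0, 0]
    - [0, 0, 0]
    - [0, 0, 0]
    - [0, 0, 0]
  yaw: [0, 0, 0, 0, 0, 0]

```text
time: 7.17
tool_pos: [0.5096, -0.1951, 0.2947]
tcp_rot: [2.06, 2.372, 0.0]
wrist_force: [0.4, -0.8, -0.4]
width: -0.001
grip_force: 0.0
```

```bash
python3 - <<'E'
from h import *
for n in ("top","side"): t=bot.read_state()["time"];y,d=head(snap(n,n+"3"),AXC[n]); print(n,t,y,d)
s=bot.read_state(); print(s["time"],s["tool_pos"],s["tcp_rot"],s["wrist_force"])
E
```

```text
top 7.1667 -0.1445730787363791 {'nose': np.float64(0.39569254684853716), 'width': np.float64(0.10979974682148756), 'fit': array([ 0.01050158, -0.00156292]), 'n': 15}
side 7.2167 -0.13315226720109483 {'nose': np.float64(0.3950152274234832), 'width': np.float64(0.11187078813858756), 'fit': array([ 0.00684075, -0.00101111]), 'n': 15}
7.2667 [ 0.50961115 -0.19508088  0.29462165] [-2.05947877e+00 -2.37218293e+00  8.35438200e-05] [-0.63787286 -0.06092851  0.40330813]
```

View pics/top3.png

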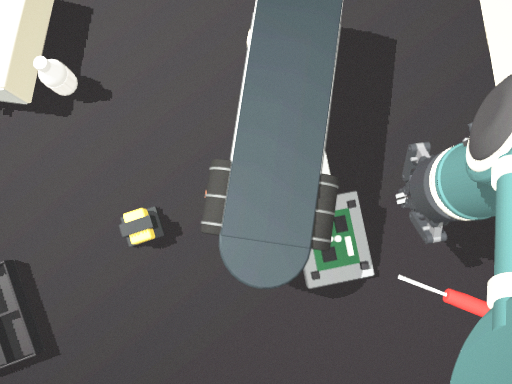

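>>> drive_tool:
  claw: [0, 0, 0, 0, 0, 0, 0, 0]
  slide:
    - [-0.001, 0.008, 0]
    - [-0.0024, 0.0158, 0]
    - [-0.0024, 0.0158, 0]
    - [-0.0024, 0.0158, 0]
    - [-0.0024, 0.0158, 0]
    - [-0.0024, 0.0158, 0]
    - [-0.0024, 0.0158, 0]
    - [-0.0024, 0.0158, 0]
  yaw: [0, 0, 0, 0, 0, 0, 0, 0]

```text
time: 7.93
tool_pos: [0.5085, -0.1872, 0.2947]
tcp_rot: [2.059, 2.372, -0.0]
wrist_force: [-0.3, 0.7, -0.6]
width: 0.001
grip_force: 0.0
```

>>> drive_tool:
  claw: [0, 0, 0, 0, 0, 0, 0]
  slide:
    - [0, 0, 0]
    - [0, 0, 0]
    - [0, 0, 0]
    - [0, 0, 0]
    - [0, 0, 0]
    - [0, 0, 0]
    - [0, 0, 0]
  yaw: [0, 0, 0, 0, 0, 0, 0]

```text
time: 8.52
tool_pos: [0.5085, -0.1871, 0.2947]
tcp_rot: [2.059, 2.372, -0.0]
wrist_force: [0.5, 0.8, 1.2]
width: 0.0
grip_force: 0.0
```

```bash
python3 - <<'E'
from h import *
for n in ("top","side"): t=bot.read_state()["time"];y,d=head(snap(n,n+"4"),AXC[n]); print(n,t,y,d)
s=bot.read_state(); print(s["time"],s["tool_pos"],s["wrist_force"])
E
```

```text
top 8.5167 0.023499887374055613 {'nose': np.float64(0.39518878736856294), 'width': np.float64(0.11140134818985145), 'fit': array([-0.00584072,  0.00086926]), 'n': 15}
side 8.5667 0.038366361624783844 {'nose': np.float64(0.39270796088363524), 'width': np.float64(0.11141404201267938), 'fit': array([ 0.00531233, -0.00079062]), 'n': 15}
8.6167 [ 0.50847357 -0.18711028  0.29465678] [-0.28170261  0.53097332 -0.61081881]
```

>>> drive_tool:
  claw: [0, 0, 0, 0, 0, 0, 0, 0]
  slide:
    - [0, 0, 0]
    - [0, 0, 0]
    - [0, 0, 0]
    - [0, 0, 0]
    - [0, 0, 0]
    - [0, 0, 0]
    - [0, 0, 0]
    - [0, 0, 0]
  yaw: [0, 0, 0, 0, 0, 0, 0, 0]

```text
time: 9.28
tool_pos: [0.5085, -0.1871, 0.2947]
tcp_rot: [-2.059, -2.372, 0.0]
wrist_force: [-0.3, -0.2, -0.2]
width: -0.001
grip_force: 0.0
```

>>> drive_tool:
  claw: [0, 0, 0, 0, 0, 0, 0, 0]
  slide:
    - [0.0004, -0.0026, 0]
    - [0.0008, -0.0052, 0]
    - [0.0012, -0.0077, 0]
    - [0.0016, -0.0103, 0]
    - [0.002, -0.0129, 0]
    - [0.0024, -0.0154, 0]
    - [0.0028, -0.018, 0]
    - [0.0032, -0.0206, 0]
  yaw: [0, 0, 0, 0, 0, 0, 0, 0]

```text
time: 9.95
tool_pos: [0.5101, -0.1976, 0.2947]
tcp_rot: [2.059, 2.372, 0.0]
wrist_force: [-0.4, -0.1, 0.1]
width: -0.003
grip_force: 0.1
```

>>> drive_tool:
  claw: [0, 0, 0, 0, 0, 0, 0, 0]
  slide:
    - [0.0004, -0.0026, 0]
    - [0.0008, -0.0052, 0]
    - [0.0012, -0.0077, 0]
    - [0.0016, -0.0103, 0]
    - [0.002, -0.0129, 0]
    - [0.0024, -0.0154, 0]
    - [0.0028, -0.018, 0]
    - [0.0032, -0.0206, 0]
  yaw: [0, 0, 0, 0, 0, 0, 0, 0]

```text
time: 10.62
tool_pos: [0.5117, -0.2078, 0.2947]
tcp_rot: [-2.059, -2.373, 0.0]
wrist_force: [0.4, -0.1, -0.5]
width: -0.005
grip_force: 0.0
```

```bash
python3 - <<'E'
from h import *
for n in ("top","side"): t=bot.read_state()["time"];y,d=head(snap(n,n+"5"),AXC[n]); print(n,t,y,d)
s=bot.read_state(); print(s["time"],s["tool_pos"],s["wrist_force"])
E
```

```text
top 10.6167 0.1794684827925666 {'nose': np.float64(0.39590254189604096), 'width': np.float64(0.11052409316333528), 'fit': array([-0.00949586,  0.00141324]), 'n': 15}
side 10.6667 0.1872685389297728 {'nose': np.float64(0.38821547925443334), 'width': np.float64(0.11168298974911278), 'fit': array([ 0.00492882, -0.00073354]), 'n': 15}
10.7167 [ 0.51170546 -0.20793882  0.29469554] [-0.11650391  0.5826402   1.16943473]
```

>>> drive_tool:
  claw: [0, 0, 0, 0, 0, 0, 0, 0]
  slide:
    - [0.002, -0.02, 0]
    - [0.004, -0.04, 0]
    - [0.004, -0.04, 0]
    - [0.004, -0.04, 0]
    - [0.004, -0.04, 0]
    - [0.004, -0.04, 0]
    - [0.004, -0.04, 0]
    - [0.004, -0.04, 0]
  yaw: [0, 0, 0, 0, 0, 0, 0, 0]

```text
time: 11.38
tool_pos: [0.5136, -0.2275, 0.2947]
tcp_rot: [-2.059, -2.373, -0.0]
wrist_force: [-0.3, 0.1, -0.4]
width: -0.004
grip_force: 0.0
```

>>> drive_tool:
  claw: [0, 0, 0, 0, 0, 0, 0, 0]
  slide:
    - [0, 0, 0]
    - [0, 0, 0]
    - [0, 0, 0]
    - [0, 0, 0]
    - [0, 0, 0]
    - [0, 0, 0]
    - [0, 0, 0]
    - [0, 0, 0]
  yaw: [0, 0, 0, 0, 0, 0, 0, 0]

```text
time: 12.05
tool_pos: [0.5137, -0.2277, 0.2947]
tcp_rot: [2.059, 2.373, -0.0]
wrist_force: [0.9, -0.3, -0.1]
width: 0.0
grip_force: 0.0
```

```bash
python3 - <<'E'
from h import *
for n in ("top","side"): t=bot.read_state()["time"];y,d=head(snap(n,n+"6"),AXC[n]); print(n,t,y,d)
s=bot.read_state(); print(s["time"],s["tool_pos"],s["wrist_force"])
E
```

```text
top 12.05 0.1718999815109517 {'nose': np.float64(0.39571836688297624), 'width': np.float64(0.11080837592477383), 'fit': array([-0.00712022,  0.00105968]), 'n': 15}
side 12.1 0.1803611438397451 {'nose': np.float64(0.3956766362806089), 'width': np.float64(0.11155171059912279), 'fit': array([ 0.004338  , -0.00064561]), 'n': 15}
12.15 [ 0.51368016 -0.22776364  0.29468351] [-0.42382392 -0.152768   -0.3259458 ]
```

>>> drive_tool:
  claw: [0, 0, 0, 0, 0, 0, 0, 0]
  slide:
    - [0, 0, 0]
    - [0, 0, 0]
    - [0, 0, 0]
    - [0, 0, 0]
    - [0, 0, 0]
    - [0, 0, 0]
    - [0, 0, 0]
    - [0, 0, 0]
  yaw: [0, 0, 0, 0, 0, 0, 0, 0]

```text
time: 12.82
tool_pos: [0.5137, -0.2277, 0.2947]
tcp_rot: [-2.059, -2.372, -0.0]
wrist_force: [-1.2, 0.5, 0.6]
width: -0.003
grip_force: 0.0
```

>>> drive_tool:
  claw: [0, 0, 0, 0, 0, 0, 0, 0]
  slide:
    - [0, 0, 0]
    - [0, 0, 0]
    - [0, 0, 0]
    - [0, 0, 0]
    - [0, 0, 0]
    - [0, 0, 0]
    - [0, 0, 0]
    - [0, 0, 0]
  yaw: [0, 0, 0, 0, 0, 0, 0, 0]

```text
time: 13.48
tool_pos: [0.5137, -0.2277, 0.2947]
tcp_rot: [-2.059, -2.372, -0.0]
wrist_force: [0.2, 0.6, -0.2]
width: 0.002
grip_force: 0.0
```

>>> drive_tool:
  claw: [0, 0, 0, 0, 0, 0, 0, 0]
  slide:
    - [0, 0, 0]
    - [0, 0, 0]
    - [0, 0, 0]
    - [0, 0, 0]
    - [0, 0, 0]
    - [0, 0, 0]
    - [0, 0, 0]
    - [0, 0, 0]
  yaw: [0, 0, 0, 0, 0, 0, 0, 0]

```text
time: 14.15
tool_pos: [0.5137, -0.2277, 0.2947]
tcp_rot: [-2.059, -2.372, -0.0]
wrist_force: [0.4, -0.7, -0.1]
width: -0.003
grip_force: 0.0
```

>>> drive_tool:
  claw: [0, 0, 0, 0, 0, 0, 0, 0]
  slide:
    - [0, 0, 0]
    - [0, 0, 0]
    - [0, 0, 0]
    - [0, 0, 0]
    - [0, 0, 0]
    - [0, 0, 0]
    - [0, 0, 0]
    - [0, 0, 0]
  yaw: [0, 0, 0, 0, 0, 0, 0, 0]

```text
time: 14.82
tool_pos: [0.5137, -0.2277, 0.2947]
tcp_rot: [-2.059, -2.372, -0.0]
wrist_force: [-0.6, 0.1, -0.3]
width: -0.002
grip_force: 0.0
```

```bash
python3 - <<'E'
from h import *
for n in ("top","side"): t=bot.read_state()["time"];y,d=head(snap(n,n+"7"),AXC[n]); print(n,t,y)
E
```

```text
top 14.8167 0.16814219307226072
side 14.8667 0.17653213328055548
```

View pics/top7.png

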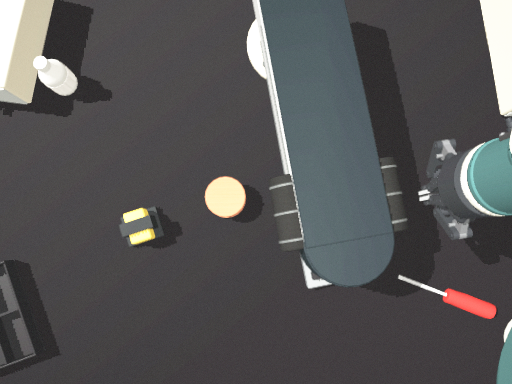

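The picture shows the head lying over the nest, with only a nest corner visible near (315, 270). The right bumper is at (393, 195) and the fingers are clear of it at (428, 195). I'll wait out the five seconds.

>>> drive_tool:
  claw: [0, 0, 0, 0, 0, 0, 0, 0]
  slide:
    - [0, 0, 0]
    - [0, 0, 0]
    - [0, 0, 0]
    - [0, 0, 0]
    - [0, 0, 0]
    - [0, 0, 0]
    - [0, 0, 0]
    - [0, 0, 0]
  yaw: [0, 0, 0, 0, 0, 0, 0, 0]

```text
time: 15.58
tool_pos: [0.5137, -0.2277, 0.2947]
tcp_rot: [-2.059, -2.372, 0.0]
wrist_force: [-0.0, -0.4, 0.4]
width: 0.003
grip_force: 0.0
```

>>> drive_tool:
  claw: [0, 0, 0, 0, 0, 0, 0, 0]
  slide:
    - [0, 0, 0]
    - [0, 0, 0]
    - [0, 0, 0]
    - [0, 0, 0]
    - [0, 0, 0]
    - [0, 0, 0]
    - [0, 0, 0]
    - [0, 0, 0]
  yaw: [0, 0, 0, 0, 0, 0, 0, 0]

```text
time: 16.25
tool_pos: [0.5137, -0.2277, 0.2947]
tcp_rot: [-2.059, -2.372, -0.0]
wrist_force: [0.2, -0.4, 0.1]
width: 0.0
grip_force: 0.0
```

>>> drive_tool:
  claw: [0, 0, 0, 0, 0, 0, 0, 0]
  slide:
    - [0, 0, 0]
    - [0, 0, 0]
    - [0, 0, 0]
    - [0, 0, 0]
    - [0, 0, 0]
    - [0, 0, 0]
    - [0, 0, 0]
    - [0, 0, 0]
  yaw: [0, 0, 0, 0, 0, 0, 0, 0]

```text
time: 16.92
tool_pos: [0.5137, -0.2277, 0.2947]
tcp_rot: [-2.059, -2.372, 0.0]
wrist_force: [-0.1, -0.4, -1.2]
width: -0.001
grip_force: 0.0
```

>>> drive_tool:
  claw: [0, 0, 0, 0, 0, 0, 0, 0]
  slide:
    - [0, 0, 0]
    - [0, 0, 0]
    - [0, 0, 0]
    - [0, 0, 0]
    - [0, 0, 0]
    - [0, 0, 0]
    - [0, 0, 0]
    - [0, 0, 0]
  yaw: [0, 0, 0, 0, 0, 0, 0, 0]

```text
time: 17.58
tool_pos: [0.5137, -0.2277, 0.2947]
tcp_rot: [2.059, 2.372, 0.0]
wrist_force: [0.5, -0.2, 0.6]
width: -0.001
grip_force: 0.0
```

>>> drive_tool:
  claw: [0, 0, 0, 0, 0, 0, 0, 0]
  slide:
    - [0, 0, 0]
    - [0, 0, 0]
    - [0, 0, 0]
    - [0, 0, 0]
    - [0, 0, 0]
    - [0, 0, 0]
    - [0, 0, 0]
    - [0, 0, 0]
  yaw: [0, 0, 0, 0, 0, 0, 0, 0]

```text
time: 18.25
tool_pos: [0.5137, -0.2277, 0.2947]
tcp_rot: [-2.059, -2.372, 0.0]
wrist_force: [-1.8, -1.0, -0.0]
width: 0.001
grip_force: 0.0
```

```bash
python3 - <<'E'
from h import *
ys=[]
for n in ("top","side"): t=bot.read_state()["time"];y,d=head(cam(n),AXC[n]); print(n,t,y); ys.append(y)
if abs(np.mean(ys)-.1875)<.05: print(bot.finish_job())
E
```

```text
top 18.25 0.168534434062054
side 18.3 0.17711442488890067
the job is handed in; nothing more can be done
None
```

The head stands still about 5 mm (0.015 rad) off straight over the board by camera, let go for over 7 s, and I handed the job in at 18.3 s (no verdict came back); one mistyped approach row dipped the hand about 40 mm beside the left bumper, and the images showed no head movement from it.

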